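Seat the hardener bottle in its holder and screw its cap down snug

TASK

Stand the square hardener bottle upright, fully home in the square pocket of the bench holder, easing it down gently. Then screw its cap clockwise until you feel it bite and come up snug, a little past the bite (about 15 degrees), without overtightening it. Let go, and leave the other things on the counter alone.

Things in the scene. Friction and masses are not known exactly. Their poses are not given: they have to be found in the camera images.
- bottle: loose square plastic bottle, about 0.4 kg (varies), standing on the counter. Origin: centre of its underside, z up, x and y square to its sides. Body 52 x 52 mm, sides upright from 0 to 82 mm above the origin, then a round shoulder to 88 mm, neck and collar to 92 mm, round cap from 92 to 118 mm. On the open counter it would spin with the cap; the pocket stops that.
- cap_mid (a point): centre of the cap, on the bottle's axis 105 mm above its underside (turns with the bottle, not with the cap). The cap is a ribbed cylinder 40 mm in diameter and 26 mm tall (13 mm above and below this point), already started on its thread. It tightens clockwise seen from above, stays where it is left and does not visibly sink. Several grasps may be needed.
- cap_top (a point): centre of the cap's top face, 118 mm above the bottle's underside. How the cap turns: easily (under 0.1 N m) for an unknown 0.6 to 1.5 rad, then it bites on its gasket at about 0.35 N m; from there the torque rises by 0.6 N m per rad. Snug is 0.12 to 0.44 rad past the bite (0.42 to 0.61 N m); beyond 0.55 rad (0.68 N m) it is overtightened and spoilt.
- collar: grey ring, 37 mm in diameter, 2.5 mm thick, round the neck just under the cap; origin on the bottle's axis, 90.5 mm above its underside until the cap bites. Then the cap drives it down by 4 mm per rad, so it is 0.48 to 1.76 mm lower when snug, over 2.2 mm lower when overtightened. It does not turn.
- holder: the fixed grey holder block, 110 x 110 x 34 mm, origin at the centre of its underside, z up, with a square pocket in the middle of its top, sides along its x and y axes.
- pocket_floor (a point): centre of the pocket's floor, 8 mm above the counter. The pocket is 55 mm square (so 1.5 mm free on each side of the bottle), 26 mm deep, its mouth chamfered by 3 mm, 34 mm above the counter.
- tinter: loose round white bottle with a black cap, 52 mm in diameter, 125 mm tall; leave alone. Origin at its underside's centre.
- mixing_cup: loose plastic cup, 80 mm in diameter, 100 mm tall; leave alone. Origin at its underside's centre.
- paint_can: loose paint tin, 84 mm in diameter, 100 mm tall; leave alone. Origin at its underside's centre.
- scraper: loose spatula lying flat, 200 mm long, under 30 mm high; leave alone. Origin at its underside's centre.
- spare_lid: loose flat black lid, 60 mm in diameter, 12 mm thick; leave alone. Origin at its underside's centre.
- funnel: loose white funnel standing on its wide mouth, 90 mm in diameter, 85 mm tall; leave alone. Origin at its underside's centre.
Not all that is in view belongs to the job. Several things look just like the holder: the one meant starts farthest to the robot's right.

How it is judged (in metres and radians):
On the way, in this order (a step that is already met when the one before it is completed fails the run):
1. the bottle stands fully home in the holder's pocket, cap not yet snug (horizontal distance between bottle and pocket_floor below 0.006 m and z of bottle in the frame of pocket_floor below 0.003 m and angle between bottle's own z axis and vertical below 0.06 rad and z of collar in the frame of bottle above 0.0902 m), for 0.2 s.
2. the cap is screwed down snug with the bottle in the pocket (horizontal distance between bottle and pocket_floor below 0.006 m and z of bottle in the frame of pocket_floor below 0.003 m and angle between bottle's own z axis and vertical below 0.06 rad and z of collar in the frame of bottle between 0.08874 and 0.09002 m), for 0.2 s.
At the end, for the whole second after the job is handed in: The bottle stands upright (within 0.06 rad) and at rest in the pocket, within 6 mm of its centre and with its underside less than 3 mm above its floor, and the cap is snug: turned 0.12 to 0.44 rad past the bite, the collar 0.48 to 1.76 mm below its starting height on the bottle (all of step 2 and linear speed of bottle below 0.02 m/s); the robot touches nothing.
It fails at once if the cap is overtightened (more than 0.55 rad past the bite, collar more than 2.2 mm down) (z of collar in the frame of bottle below 0.0883 m).
It fails at once if the bottle is dropped or forced into the holder (more than 80 N between them) (contact force between bottle and holder above 80 N).
It fails at once if the bottle is tipped by more than 0.5 rad (angle between bottle's own z axis and vertical above 0.5 rad).
It fails at once if another thing on the counter is moved by more than 20 mm (distance of any of tinter, mixing_cup, paint_can, scraper, spare_lid, funnel from where it was at the start of the episode above 0.02 m).
It also fails if it takes over 72 s, if anything falls off the work surface, if the arm or the gripper's body presses on something with over 40 N, if the wrist force passes 120 N, or if a joint passes its speed limit or range.

ROBOT

A 7-joint arm with a two-finger parallel gripper is mounted at the origin on the work surface. World frame = base frame: x ahead of the robot, y to its left, z up, the work surface at z = 0. Lengths are in mm, angles in degrees, forces in N, time in s.
With the tool pointing down it reaches from about 400 to 925 mm from the base axis. Payload 5.6 kg.
Tool frame: the origin (TCP) lies between the finger pads; the fingertips stand 22 mm ahead of it and the grasp point (between the pads) lies 3 mm ahead of it (bot.finger_overhang is the distance from the TCP to the fingertips, in mm); z points along the fingers, y is the direction in which the jaws open and shut (so a half turn about z gives the same grasp; the last joint's range is limited). The gripper opens to 85 mm and grips with 20 to 120 N. Pads are 22 mm wide; open, the fingers measure 114 mm over their backs; the gripper's body (76 mm by 85 mm) begins 54 mm behind the grasp point. The pads swing forward as they close: fully open they stand 13 mm farther back than shut.
Start: joints at [-66.979, 26.786, -0.665, 91.828, 0.344, 61.387, -3.226], TCP at [279.719, 586.741, 253.29] pointing down, gripper open.
Joint ranges: [-144.91, 144.91], [-17.63, 115.5], [-89.93, 88.59], [15.96, 139.68], [-74.01, 254.01], [8.47, 105.57], [-167.45, 167.45]. Speed limits (degrees/s): [147.25, 147.25, 180, 180, 180, 180, 180].

INTERFACE

Orientations are given as a 3x3 rotation matrix whose columns are the frame's x, y, z axes.
In Python, from rig import bot, viewer gives the robot as it stands.
- The arm moves only by the tool arm_command, never from a script. Its argument "deltas" is a list of rows, each a list of 7 numbers: the shift along the tool's x, y, z in m, then the turn, a rotation vector about the tool's x, y, z in rad, then the opening in per cent of the stroke, from 0 (shut) to 100 (fully open). In form: [[x, y, z, rx, ry, rz, grip], ...]. A call has 1 to 8 rows; each row shifts and turns the pose as measured when the row begins, along the tool's axes as they then stand; what a row does not reach is not made up. A row lasts 1/8 s, in which the tool goes at most 62.5 mm and 10.7 degrees, less where a joint would pass 70% of its speed; a pose out of reach is approached as far as the arm can. A call is refused whole if a number of a shift passes 0.0625 or a number of a turn 0.188, either way. A call with a gripper value outside its range is refused whole. The fingers move at their own pace and stop on an object; "force" is the grip in N (left out, the last holds). Time passes only in rows, so rows that do not move let the fingers close. It gives the time, the measured TCP pose, the force and the opening at its end, in the units of the state.
- bot.read_state(): the state, without advancing time (a new reading comes with each control period).
- viewer.camera(name): name is "scene" or "top" or "wrist"; returns (picture, depth): 420x560x3 uint8, blue, green, red; 420x560 float32, mm along the optical axis (not along the pixel's ray), 0 where there is no reading.
- viewer.camera_info(name): a dict with "K" (3x3 intrinsics, pixels), "position" and "orientation" of the camera in the world. Camera axes: x right, y down, z forward; pixel columns grow to the right and rows downward; lengths in mm; the calibration is good to about 2 mm. A picture is of the moment at which its call begins: read the wrist's pose just before it. camera_info takes no time and is no camera call; for the wrist camera it gives the pose at the moment of the call.
- bot.job_done(): hands the job in, once; it reports no verdict.
Trained networks look in the newest picture that a camera, given by its name, has taken for a name from the list of things; names that differ only in an ending like _2 or _b are one class to them, and where a whole thing is asked for, a point or a joint stands for the part that bears it (a point fixed in the world has none). Each returns a list of dicts, best first, with "p" (0 to 1); they miss things now and then, are a little off and sometimes report something else, mostly with a low value. They report only what shows in the picture. A call takes as long as a camera call. They do not tell look-alikes from the thing itself.
- viewer.boxes_of(camera, target): "xyz" ([x, y, z] in mm, in world coordinates, good to about 4 mm: the middle of the surface that is visible of it).
- viewer.masks_of(camera, target): "pixels" (420x560 bool, what is visible of it).
The state is a dict: "clock": time; "joint_positions": joint angles; "qvel": joint speeds; "joint_torque": joint torques, N m; "tool_pos": TCP position; "tool_rot": TCP orientation; "contact_force": force on the tool from outside, world axes, zero at the start; "wrist_torque": the same for the moment, N m; "gripper_width": finger opening in mm.
Only numpy, scipy, OpenCV 4.12 (cv2) and the standard library are available. Lean on these libraries where they do the work, as an engineer would, in place of code of your own. Each camera call takes 0.05 s, during which the arm holds its last target. There are 200 camera calls.

## Working session

There is one attempt and no reset: what is moved stays moved. The work goes in short steps, Python scripts to look and compute and a tool call to move; the robot and the scene stay as the last step left them, time stands still between calls to the robot, and variables do not carry over. Pictures are saved under pics/ and viewed, about 8 in all and at most 12, crops included, and the job is handed in when it is done.

Besides the shell and the picture viewer there is one more tool, called by a JSON object that holds its "fn" and its "kwargs", one argument or row to a line. arm_command: Moves the arm, as the interface text tells. Its arguments: {"type":"object","properties":{"deltas":{"type":"array","items":{"type":"array","items":{"type":"number"}}},"force":{"type":"number"}},"required":["deltas"]}

```bash
ls; mkdir -p pics; python3 - <<'E'
from rig import bot, viewer
import cv2, numpy as np
s=bot.read_state(); print(s['clock'],s['tool_pos'],s['tool_rot'],s['gripper_width'],bot.finger_overhang)
for n in ('top','scene'):
    p,d=viewer.camera(n); cv2.imwrite(f'pics/{n}0.png',p); np.savez(f'pics/{n}0.npz',p=p,d=d)
    i=viewer.camera_info(n); print(n,i)
for n in ['bottle','holder','tinter','mixing_cup','paint_can','scraper','spare_lid','funnel']:
    print(n,[(np.round(b['xyz']).tolist(),round(b['p'],2)) for b in viewer.boxes_of('top',n)])
E
```

```text
pics
0.0 [279.48096525 586.25008751 252.33686293] [[-9.02679873e-01  4.30312188e-01 -6.84377118e-04]
 [ 4.30312719e-01  9.02678307e-01 -1.68464337e-03]
 [-1.07150198e-04 -1.81518984e-03 -9.99998347e-01]] 85.70125898438977 22.0
top {'K': array([[516.4804704 ,   0.        , 287.19737364],
       [  0.        , 516.4804704 , 207.28933555],
       [  0.        ,   0.        ,   1.        ]]), 'position': array([ 407.58487575,  197.08393856, 1654.78284169]), 'orientation': array([[ 0.01165874, -0.99718958,  0.07400682],
       [-0.99979278, -0.01038998,  0.01750573],
       [-0.0166876 , -0.07419558, -0.99710408]])}
scene {'K': array([[404.91241985,   0.        , 275.56859675],
       [  0.        , 404.91241985, 212.33472636],
       [  0.        ,   0.        ,   1.        ]]), 'position': array([1090.57775407,  720.53243684, 1111.61566428]), 'orientation': array([[-0.64561171,  0.62076302, -0.44479073],
       [ 0.7636005 ,  0.51713583, -0.38663265],
       [-0.00999003, -0.58925699, -0.8078839 ]])}
bottle [([494.0, -198.0, 77.0], 0.85)]
holder [([478.0, 701.0, 33.0], 0.97), ([505.0, 189.0, 34.0], 0.8), ([264.0, 259.0, 36.0], 0.75), ([624.0, 408.0, 34.0], 0.57), ([695.0, -247.0, 26.0], 0.51)]
tinter [([693.0, 216.0, 84.0], 0.74), ([506.0, 189.0, 36.0], 0.47)]
mixing_cup [([708.0, 67.0, 34.0], 0.84)]
paint_can [([696.0, -100.0, 94.0], 0.84)]
scraper [([567.0, 0.0, 4.0], 0.64), ([487.0, -195.0, 84.0], 0.17)]
spare_lid [([369.0, -11.0, 14.0], 0.52)]
funnel [([695.0, -243.0, 28.0], 0.76)]
```

View pics/top0.png

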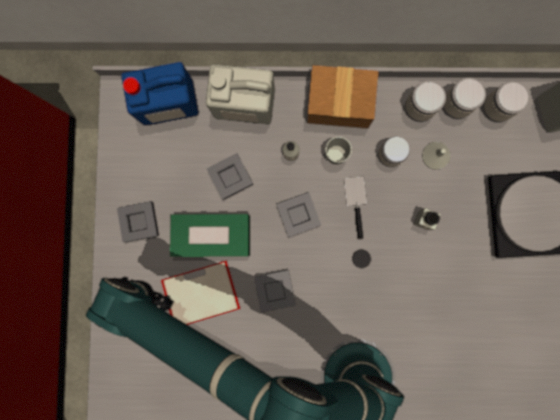

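View pics/scene0.png

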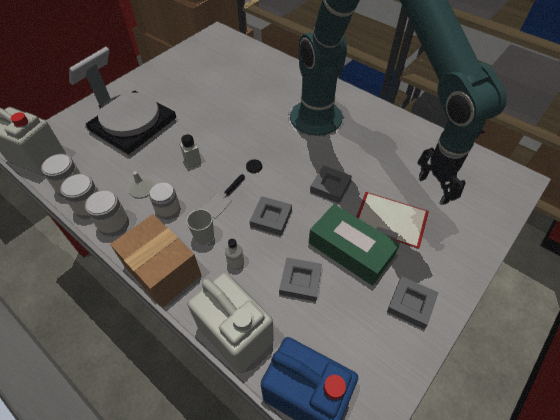

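The view is +x up and +y left. There are four grey blocks. The rightmost is at pixel (298,214), about (505,189). The bottle is at pixel (428,218), about (490,-196). Next I'll write the helpers and route over the holder to look at it.

```bash
cat > h.py <<'E'
from rig import bot, viewer
import cv2, numpy as np
from scipy.spatial.transform import Rotation as R
def world(d,info,mask):
    v,u=np.nonzero(mask&(d>0)); z=d[v,u]; K=info['K']
    c=np.c_[(u-K[0,2])/K[0,0]*z,(v-K[1,2])/K[1,1]*z,z]
    return c@np.array(info['orientation']).T+info['position']
def rect(P):
    (c,s,a)=cv2.minAreaRect(P[:,:2].astype(np.float32)); return np.round(c,1),np.round(s,1),round(a%90,1)
def st():
    s=bot.read_state(); r=np.array(s['tool_rot'])
    print('t',round(s['clock'],2),'tcp',np.round(s['tool_pos'],1),'yawx',round(np.degrees(np.arctan2(r[1,0],r[0,0])),1),'tilt',np.round(r[:2,2],4),'q',np.round(s['joint_positions'],1),'F',np.round(s['contact_force'],1),'M',np.round(s['wrist_torque'],2),'w',round(s['gripper_width'],1)); return s
def plan(pos,yaw):  # yaw: world angle of tool x axis, tool pointing down
    s=bot.read_state(); Rc=np.array(s['tool_rot']); y=np.radians(yaw)
    Rt=np.array([[np.cos(y),np.sin(y),0],[np.sin(y),-np.cos(y),0],[0,0,-1]])
    d=Rc.T@(np.array(pos)-s['tool_pos'])/1000; w=R.from_matrix(Rc.T@Rt).as_rotvec()
    n=max(1,int(np.ceil(max(np.abs(d).max()/.0625, np.abs(w).max()/.186))))
    print('total d',np.round(d,4),'w',np.round(w,4),'rows',n)
E
python3 - <<'E'
from h import *
z=np.load('pics/top0.npz'); i=viewer.camera_info('top'); d=z['d']
P=world(d,i,np.ones_like(d,bool)); 
a=P[(abs(P[:,0]-505)<75)&(abs(P[:,1]-189)<75)&(P[:,2]>25)&(P[:,2]<45)]; print(rect(a),np.median(a[:,2]))
b=P[(abs(P[:,0]-490)<70)&(abs(P[:,1]+196)<70)&(P[:,2]>60)&(P[:,2]<100)]; print(rect(b),len(b))
c=P[(abs(P[:,0]-490)<70)&(abs(P[:,1]+196)<70)&(P[:,2]>105)]; print(rect(c),len(c),np.median(c[:,2]))
st(); plan([505,189,300],90+64)
print(viewer.camera_info('wrist'))
E
```

```text
(array([506.3, 189.4]), array([110.1, 109.9]), 20.9) 33.318321184176966
(array([ 493.8, -209. ]), array([55. , 52.4]), 68.6) 171
(array([ 493.2, -207.9]), array([38.3, 39.1]), 89.1) 154 116.66625223447454
t 0.5 tcp [279.7 586.7 253.3] yawx 154.5 tilt [ 0. -0.] q [-67.   26.8  -0.7  91.8   0.3  61.4  -3.2] F [-0.2 -0.1 -0.8] M [-0.03 -0.04 -0.01] w 85.5
total d [-0.3745 -0.2621 -0.0467] w [-0.      0.0001  0.0089] rows 6
{'K': array([[291.53498788,   0.        , 282.9176257 ],
       [  0.        , 291.53498788, 209.37577389],
       [  0.        ,   0.        ,   1.        ]]), 'position': array([203.32714588, 622.36071427, 374.45753053]), 'orientation': array([[ 4.30178410e-01,  8.53851187e-01,  2.93060890e-01],
       [ 9.02743436e-01, -4.07206064e-01, -1.38699351e-01],
       [ 9.07565791e-04,  3.24224261e-01, -9.45979812e-01]])}
```

{"fn": "arm_command", "kwargs": {
  "deltas": [
    [-0.0535,-0.0374,-0.0067,0,0,0,100],
    [-0.0535,-0.0374,-0.0067,0,0,0,100],
    [-0.0535,-0.0374,-0.0067,0,0,0,100],
    [-0.0535,-0.0374,-0.0067,0,0,0,100],
    [-0.0535,-0.0374,-0.0067,0,0,0,100],
    [-0.0535,-0.0374,-0.0067,0,0,0,100],
    [-0.0535,-0.0374,-0.0067,0,0,0,100],
    [0,0,0,0,0,0.18,100]
  ]
}}

```text
clock: 1.5
tool_pos: [498.7, 202.4, 299.1]
tool_rot: [[-0.81, 0.587, 0.004], [0.587, 0.81, 0.003], [-0.001, 0.005, -1.0]]
contact_force: [-0.4, 0.8, -0.5]
gripper_width: 85.5
```

{"fn": "arm_command", "kwargs": {
  "deltas": [
    [0,0,0,0,0,0.18,100],
    [0,0,0,0,0,0.18,100],
    [0,0,0,0,0,0.18,100],
    [0,0,0,0,0,0.03,100],
    [0,0,0,0,0,0,100]
  ]
}}

```text
clock: 2.12
tool_pos: [499.5, 200.7, 300.0]
tool_rot: [[-0.353, 0.935, 0.005], [0.936, 0.353, 0.004], [0.002, 0.006, -1.0]]
contact_force: [0.5, -0.6, 0.5]
gripper_width: 85.3
```

```bash
cat > look.py <<'E'
from h import *
import sys
def look(name,obj,x,y,zlo,zhi,r):
    s=st(); i=viewer.camera_info('wrist'); p,d=viewer.camera('wrist'); cv2.imwrite(f'pics/{name}.png',p); np.savez(f'pics/{name}.npz',p=p,d=d,**i)
    P=world(d,i,np.ones_like(d,bool)); 
    for lo,hi in zip(zlo,zhi):
        a=P[(np.hypot(P[:,0]-x,P[:,1]-y)<r)&(P[:,2]>lo)&(P[:,2]<hi)]; print(lo,hi,len(a),rect(a) if len(a)>3 else '',np.median(a[:,2]) if len(a) else '')
    return p,d,i,P
E
python3 - <<'E'
from look import *
p,d,i,P=look('w1','holder',506,189,[25,5],[45,14],82)
a=P[(np.hypot(P[:,0]-506,P[:,1]-189)<35)&(P[:,2]<14)]; print('floor',rect(a))
plan([493.5,-208.5,300],68.6)
E
```

```text
t 2.12 tcp [499.5 200.7 300. ] yawx 110.7 tilt [0.0053 0.004 ] q [-38.8  12.9  15.8 105.7  -4.1  61.5  -0.8] F [ 0.5 -0.6  0.5] M [-0.01 -0.04  0.04] w 85.3
25 45 4873 (array([503.7, 190. ]), array([110.2, 109.8]), 20.7) 34.469547852865844
5 14 1454 (array([499.3, 202.5]), array([109.2,  83.2]), 20.8) 8.630682121795132
floor (array([504.7, 187.4]), array([55.1, 51.2]), 20.8)
total d [-0.3807 -0.1501 -0.0016] w [ 0.0054 -0.0042  0.7345] rows 7
```

{"fn": "arm_command", "kwargs": {
  "deltas": [
    [-0.0545,-0.0215,0,0,0,0,100],
    [-0.0545,-0.0215,0,0,0,0,100],
    [-0.0545,-0.0215,0,0,0,0,100],
    [-0.0545,-0.0215,0,0,0,0,100],
    [-0.0545,-0.0215,0,0,0,0,100],
    [-0.0545,-0.0215,0,0,0,0,100],
    [-0.0545,-0.0215,0,0,0,0,100],
    [0,0,0,0.0054,-0.0042,0.18,100]
  ]
}}

```text
clock: 3.18
tool_pos: [497.6, -221.3, 299.4]
tool_rot: [[-0.197, 0.98, 0.007], [0.98, 0.197, -0.002], [-0.003, 0.006, -1.0]]
contact_force: [0.6, 0.0, -1.1]
gripper_width: 85.3
```

{"fn": "arm_command", "kwargs": {
  "deltas": [
    [0,0,0,0,0,0.18,100],
    [0,0,0,0,0,0.18,100],
    [0,0,0,0,0,0.18,100],
    [0,0,0,0,0,0,100]
  ]
}}

```text
clock: 3.68
tool_pos: [497.2, -222.8, 299.3]
tool_rot: [[0.343, 0.939, 0.006], [0.939, -0.343, -0.002], [0.0, 0.007, -1.0]]
contact_force: [0.1, -0.1, -0.4]
gripper_width: 85.2
```

```bash
python3 - <<'E'
from look import *
p,d,i,P=look('w2','bottle',493,-208,[60,74,107],[100,90,125],50)
plan([493.5,-208.5,300],68.6)
E
```

```text
t 3.67 tcp [ 497.2 -222.8  299.3] yawx 69.9 tilt [ 0.0063 -0.0022] q [-11.7  15.2  39.  106.1 -10.8  62.1  11.3] F [ 0.1 -0.1 -0.4] M [0.06 0.07 0.02] w 85.2
60 100 848 (array([ 492. , -208.2]), array([50.9, 52.1]), 69.9) 82.39836868346643
74 90 770 (array([ 492. , -208.3]), array([50.9, 52.1]), 69.7) 82.43486471608298
107 125 1144 (array([ 491.8, -208.4]), array([41. , 39.9]), 16.7) 118.83867228075124
total d [ 0.0121 -0.0084 -0.0008] w [ 0.0067 -0.0003  0.0244] rows 1
```

View pics/w2.png

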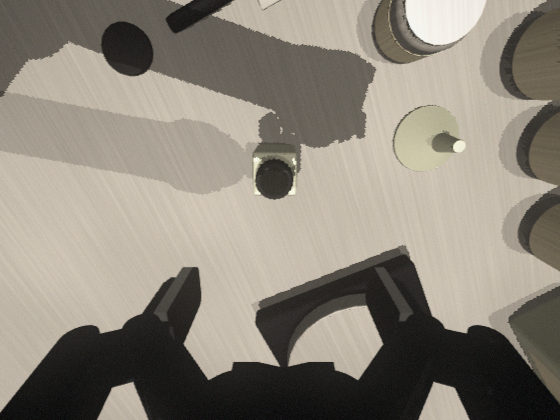

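```bash
python3 - <<'E'
from h import *
plan([492,-208.3,150],69.7)
E
```

```text
total d [ 0.0118 -0.0109  0.1492] w [ 0.0067 -0.0003  0.0052] rows 3
```

{"fn": "arm_command", "kwargs": {
  "deltas": [
    [0.004,-0.0036,0.05,0.0067,0,0.005,100],
    [0.004,-0.0036,0.05,0,0,0,100],
    [0.004,-0.0036,0.048,0,0,0,100],
    [0,0,0,0,0,0,100]
  ]
}}

```text
clock: 4.22
tool_pos: [493.7, -207.2, 149.1]
tool_rot: [[0.33, 0.944, 0.005], [0.944, -0.33, 0.001], [0.002, 0.004, -1.0]]
contact_force: [0.5, -0.4, 0.5]
gripper_width: 85.6
```

```bash
python3 - <<'E'
from h import *
st(); plan([492,-208.3,72],69.7)
E
```

```text
t 4.22 tcp [ 493.7 -207.2  149.1] yawx 70.7 tilt [0.0048 0.0006] q [ -7.5  26.1  33.5 114.7 -20.4  44.7  18.7] F [ 0.5 -0.4  0.5] M [-0.04  0.04 -0.  ] w 85.6
total d [-0.0018 -0.0016  0.0771] w [ 0.0043 -0.0022  0.018 ] rows 2
```

{"fn": "arm_command", "kwargs": {
  "deltas": [
    [-0.001,-0.001,0.028,0.0043,-0.0022,0.018,100],
    [0,0,0.028,0,0,0,100],
    [-0.0005,-0.0005,0.018,0,0,0,100],
    [0,0,0.002,0,0,0,100],
    [0,0,0,0,0,0,100]
  ]
}}

```text
clock: 4.85
tool_pos: [499.2, -211.6, 79.7]
tool_rot: [[0.34, 0.94, 0.014], [0.941, -0.34, -0.003], [0.002, 0.015, -1.0]]
contact_force: [0.2, 0.3, -0.2]
gripper_width: 85.5
```

```bash
python3 - <<'E'
from h import *
st(); plan([492,-208.3,72],69.7)
E
```

```text
t 4.85 tcp [ 499.2 -211.6   79.7] yawx 70.1 tilt [ 0.0143 -0.0032] q [ -3.4  32.8  29.1 115.7 -26.2  37.   23.1] F [ 0.2  0.3 -0.2] M [-0.02  0.02 -0.01] w 85.5
total d [ 0.0006 -0.008   0.0076] w [ 0.0146 -0.0019  0.0077] rows 1
```

{"fn": "arm_command", "kwargs": {
  "deltas": [
    [0.0006,-0.008,0.004,0.0146,-0.0019,0.0077,100],
    [0,0,0,0,0,0,100]
  ]
}}

```text
clock: 5.1
tool_pos: [492.3, -208.3, 76.9]
tool_rot: [[0.347, 0.938, 0.002], [0.938, -0.347, -0.0], [0.0, 0.001, -1.0]]
contact_force: [-0.1, 0.2, -0.5]
gripper_width: 85.5
```

```bash
python3 - <<'E'
from h import *
st(); plan([492,-208.3,72],69.7)
E
```

```text
t 5.1 tcp [ 492.3 -208.3   76.9] yawx 69.7 tilt [ 0.0015 -0.0001] q [ -3.8  32.9  29.3 116.3 -26.2  37.1  22.5] F [-0.1  0.2 -0.5] M [ 0.01 -0.03  0.03] w 85.5
total d [-0.0001 -0.0003  0.0049] w [ 0.0014 -0.0005 -0.0001] rows 1
```

{"fn": "arm_command", "kwargs": {
  "deltas": [
    [0,0,0.0045,0.0014,0,0,100],
    [0,0,0,0,0,0,100],
    [0,0,0,0,0,0,0],
    [0,0,0,0,0,0,0],
    [0,0,0,0,0,0,0],
    [0,0,0,0,0,0,0]
  ],
  "force": 60
}}

```text
clock: 5.85
tool_pos: [492.9, -208.3, 72.9]
tool_rot: [[0.347, 0.938, 0.001], [0.938, -0.347, 0.0], [0.001, 0.001, -1.0]]
contact_force: [-0.4, 1.0, 0.2]
gripper_width: 51.2
```

```bash
python3 - <<'E'
from h import *
st(); plan([492,-208.3,72],69.7)
E
```

```text
t 5.85 tcp [ 492.9 -208.3   72.9] yawx 69.7 tilt [0.0012 0.0003] q [ -3.5  33.3  29.  116.3 -26.5  36.8  22.8] F [-0.4  1.   0.2] M [0.03 0.09 0.03] w 51.2
total d [-0.0003 -0.0009  0.0009] w [ 0.001  -0.0007  0.0003] rows 1
```

{"fn": "arm_command", "kwargs": {
  "deltas": [
    [0,0,-0.01,0.001,0,0,0],
    [0,0,-0.02,0,0,0,0],
    [0,0,-0.03,0,0,0,0],
    [0,0,-0.035,0,0,0,0],
    [0,0,-0.03,0,0,0,0],
    [0,0,0,0,0,0,0]
  ]
}}

```text
clock: 6.6
tool_pos: [490.7, -207.8, 201.0]
tool_rot: [[0.347, 0.938, -0.005], [0.938, -0.347, 0.002], [-0.0, -0.005, -1.0]]
contact_force: [1.2, 0.2, -3.4]
gripper_width: 51.2
```

```bash
python3 - <<'E'
from h import *
st(); plan([504,190,195],110.7)
E
```

```text
t 6.6 tcp [ 490.7 -207.8  201. ] yawx 69.7 tilt [-0.0048  0.0016] q [-10.5  21.7  37.  112.7 -16.6  51.1  14.8] F [ 1.2  0.2 -3.4] M [ 0.02 -0.08 -0.01] w 51.2
total d [ 0.3776 -0.1257  0.0066] w [-0.0049 -0.0017 -0.7161] rows 7
```

{"fn": "arm_command", "kwargs": {
  "deltas": [
    [0.02,-0.007,0,0,0,0,0],
    [0.04,-0.0133,0,0,0,0,0],
    [0.05,-0.0166,0,0,0,0,0],
    [0.055,-0.018,0,0,0,0,0],
    [0.055,-0.018,0,0,0,0,0],
    [0.055,-0.018,0,0,0,0,0],
    [0.045,-0.015,0,0,0,0,0],
    [0.025,-0.008,0,0,0,0,0]
  ]
}}

```text
clock: 7.6
tool_pos: [498.2, 163.7, 191.1]
tool_rot: [[0.354, 0.935, -0.018], [0.935, -0.354, -0.003], [-0.009, -0.016, -1.0]]
contact_force: [0.6, -0.1, -4.0]
gripper_width: 51.3
```

{"fn": "arm_command", "kwargs": {
  "deltas": [
    [0,0,0,0,0,-0.1,0],
    [0,0,0,0,0,-0.16,0],
    [0,0,0,0,0,-0.16,0],
    [0,0,0,0,0,-0.16,0],
    [0,0,0,0,0,-0.1,0],
    [0,0,0,0,0,0,0]
  ]
}}

```text
clock: 8.35
tool_pos: [491.1, 166.0, 181.0]
tool_rot: [[-0.34, 0.94, -0.034], [0.94, 0.34, -0.01], [0.002, -0.036, -0.999]]
contact_force: [1.0, -0.0, -3.2]
gripper_width: 51.0
```

```bash
python3 - <<'E'
from h import *
st(); plan([504,190,140],110.7)
E
```

```text
t 8.35 tcp [491.1 166.  181. ] yawx 109.9 tilt [-0.0343 -0.0101] q [-39.5  20.9  21.1 113.6  -9.9  49.3   6.9] F [ 1.  -0.  -3.2] M [-0.   -0.07  0.03] w 51.0
total d [0.0181 0.0218 0.0403] w [-0.0357 -0.0024 -0.0144] rows 1
```

{"fn": "arm_command", "kwargs": {
  "deltas": [
    [0.008,0.01,0.01,-0.0357,-0.0024,-0.014,0],
    [0.009,0.011,0.01,0,0,0,0],
    [0,0,0.01,0,0,0,0],
    [0,0,0.01,0,0,0,0],
    [0,0,0,0,0,0,0]
  ]
}}

```text
clock: 8.98
tool_pos: [503.4, 188.7, 135.8]
tool_rot: [[-0.347, 0.938, -0.005], [0.938, 0.347, -0.003], [-0.001, -0.006, -1.0]]
contact_force: [-0.1, -0.3, -2.8]
gripper_width: 51.2
```

```bash
python3 - <<'E'
from look import *
plan([504,190,125],110.7)
p,d,i,P=look('w3','x',503,190,[170,150,28,130],[190,172,40,152],90)
p,d=viewer.camera('scene'); cv2.imwrite('pics/s3.png',cv2.resize(p[140:320,200:400],None,fx=3,fy=3))
E
```

```text
total d [0.0011 0.0011 0.0108] w [-0.0058  0.0013 -0.0066] rows 1
t 8.97 tcp [503.4 188.7 135.8] yawx 110.3 tilt [-0.005  -0.0032] q [-39.7  25.7  19.4 113.8 -12.2  42.8   7.2] F [-0.1 -0.3 -2.8] M [ 0.02 -0.    0.03] w 51.2
170 190 19253 (array([501.7, 192.1]), array([125.3,  34.1]), 20.5) 180.5756815464955
150 172 8565 (array([501.1, 192.2]), array([117.1,  33.7]), 20.2) 165.84025204612607
28 40 8477 (array([502.4, 194. ]), array([110.4, 101. ]), 20.8) 34.53678610943865
130 152 7575 (array([500.8, 192.6]), array([78.8, 43.5]), 19.7) 145.227784171993
```

View pics/w3.png

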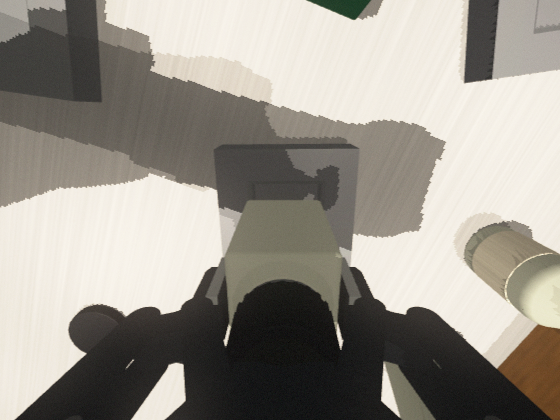

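The bottle is held square in the jaws. Its near face spans about (240,200) to (320,330), with the pocket rim just visible behind it at (287,183). I'll measure the bottle against the holder in this same picture.

```bash
python3 - <<'E'
from h import *
z=np.load('pics/w3.npz'); d=z['d']; info={k:z[k] for k in('K','position','orientation')}
P=world(d,info,np.ones_like(d,bool)).reshape(-1,3) if (d>0).all() else None
v,u=np.nonzero(d>0); P=world(d,info,np.ones_like(d,bool))
s=bot.read_state(); a=np.radians(20.7); ex=np.array([-np.sin(a),np.cos(a)]); ey=np.array([np.cos(a),np.sin(a)])
rel=P[:,:2]-np.array(s['tool_pos'])[:2]; X=rel@ex; Y=rel@ey; Z=P[:,2]
# pixels of bottle's front face
m=(u>215)&(u<350)&(v>195)&(v<330)&(Z>62)&(Z<140)&(X>15)&(X<40)
for lo in range(65,140,10):
    k=m&(Z>lo)&(Z<lo+10)
    if k.sum()>20: print('face z',lo,k.sum(),'x',np.round(np.percentile(X[k],[5,50,95]),1),'y',np.round(np.percentile(Y[k],[0.5,50,99.5]),1))
k=m&(Z>66)&(Z<130)
print('yaw fit',np.degrees(np.polyfit(Y[k],X[k],1)),'tilt',np.polyfit(Z[k],X[k],1),'zmin',Z[k].min())
h=(Z>30)&(Z<40)&(v<260)
for lo in range(30,56,5):
    k=h&(X>lo)&(X<lo+5); print('holder x',lo,np.round(np.percentile(Y[k],[0.5,99.5]),1))
k=h&(abs(Y)<40); print('holder xmax',np.percentile(X[k],[97,99.5,100]))
for t in (rel, ): pass
print('expected holder centre rel', (np.array([503.7,190])-np.array(s['tool_pos'])[:2])@np.c_[ex,ey])
E
```

```text
face z 65 296 x [25.  25.5 25.8] y [-26.7  -1.7  23. ]
face z 75 382 x [25.  25.5 25.8] y [-26.5  -1.6  22.9]
face z 85 442 x [25.  25.5 25.8] y [-26.4  -0.9  22.9]
face z 95 510 x [25.  25.5 25.9] y [-26.5  -2.1  23.1]
face z 105 625 x [25.  25.5 25.9] y [-26.3  -1.4  23.1]
face z 115 759 x [24.9 25.5 25.9] y [-26.4  -1.9  23.1]
face z 125 896 x [25.  25.5 26. ] y [-26.3  -1.8  23.3]
face z 135 537 x [25.  25.5 26. ] y [-26.3  -1.3  23.1]
yaw fit [-4.52502063e-01  1.45848186e+03] tilt [1.15864678e-03 2.53481726e+01] zmin 66.11867119017006
holder x 30 [-53.8  54.7]
holder x 35 [-54.2  54.6]
holder x 40 [-54.   54.7]
holder x 45 [-54.2  54.7]
holder x 50 [-54.1  54.8]
holder x 55 [-54.4  54.4]
holder xmax [ 55.46477664  55.87402562 151.7407784 ]
expected holder centre rel [1.24657375 0.08362459]
```

{"fn": "arm_command", "kwargs": {
  "deltas": [
    [0.0012,0.0016,0.01,-0.0058,0.0013,-0.0066,0],
    [0,0,0.01,0,0,0,0],
    [0,0,0,0,0,0,0]
  ]
}}

```text
clock: 9.45
tool_pos: [505.6, 190.5, 116.2]
tool_rot: [[-0.353, 0.935, 0.003], [0.936, 0.353, 0.002], [0.001, 0.004, -1.0]]
contact_force: [0.4, -0.2, -3.5]
gripper_width: 51.1
```

```bash
python3 - <<'E'
from h import *
st(); plan([504.5,190.4,105],110.7)
E
```

```text
t 9.45 tcp [505.6 190.5 116.2] yawx 110.7 tilt [0.0034 0.002 ] q [-39.   27.5  18.5 114.3 -13.3  40.    8.4] F [ 0.4 -0.2 -3.5] M [-0.03  0.01  0.01] w 51.1
total d [ 0.0003 -0.0011  0.0111] w [ 0.0038 -0.0007 -0.0002] rows 1
```

{"fn": "arm_command", "kwargs": {
  "deltas": [
    [0.0003,-0.0011,0.004,0.0038,-0.0007,0,0],
    [0,0,0.004,0,0,0,0],
    [0,0,0,0,0,0,0]
  ]
}}

```text
clock: 9.82
tool_pos: [504.6, 190.4, 107.7]
tool_rot: [[-0.353, 0.936, 0.0], [0.936, 0.353, -0.0], [-0.0, 0.0, -1.0]]
contact_force: [-0.7, -0.5, -2.9]
gripper_width: 51.0
```

```bash
python3 - <<'E'
from h import *
st(); plan([504.5,190.4,100],110.7)
E
```

```text
t 9.82 tcp [504.6 190.4 107.7] yawx 110.7 tilt [ 0.     -0.0001] q [-38.8  28.3  18.3 114.5 -13.6  39.2   8.7] F [-0.7 -0.5 -2.9] M [-0.02  0.03 -0.04] w 51.0
total d [ 0.     -0.      0.0077] w [ 0.      0.0001 -0.0004] rows 1
```

Small steps drift very little. I'll enter slowly, with no more than 2 mm commanded per row.

{"fn": "arm_command", "kwargs": {
  "deltas": [
    [0,0,0.002,0,0,0,0],
    [0,0,0.002,0,0,0,0],
    [0,0,0,0,0,0,0]
  ]
}}

```text
clock: 10.2
tool_pos: [504.8, 190.5, 103.7]
tool_rot: [[-0.353, 0.936, 0.001], [0.936, 0.353, 0.0], [0.0, 0.001, -1.0]]
contact_force: [-0.1, -0.7, -3.9]
gripper_width: 51.4
```

{"fn": "arm_command", "kwargs": {
  "deltas": [
    [0,0,0.002,0,0,0,0],
    [0,0,0.002,0,0,0,0],
    [0,0,0,0,0,0,0]
  ]
}}

```text
clock: 10.58
tool_pos: [504.8, 190.6, 99.5]
tool_rot: [[-0.353, 0.936, 0.001], [0.936, 0.353, 0.0], [0.0, 0.001, -1.0]]
contact_force: [-0.2, -0.6, -3.7]
gripper_width: 50.9
```

```bash
python3 - <<'E'
from h import *
st(); plan([504.5,190.4,90],110.7)
E
```

```text
t 10.57 tcp [504.8 190.6  99.5] yawx 110.7 tilt [0.0008 0.0003] q [-38.5  29.1  17.9 114.6 -14.   38.3   9. ] F [-0.2 -0.6 -3.7] M [-0.05 -0.    0.01] w 50.9
total d [-0.     -0.0004  0.0095] w [ 0.0009 -0.     -0.0003] rows 1
```

Its underside is now past the chamfer, with no side force.

{"fn": "arm_command", "kwargs": {
  "deltas": [
    [0,-0.0004,0.003,0.0009,0,0,0],
    [0,0,0.003,0,0,0,0],
    [0,0,0.003,0,0,0,0],
    [0,0,0,0,0,0,0]
  ]
}}

```text
clock: 11.08
tool_pos: [504.4, 190.4, 89.8]
tool_rot: [[-0.353, 0.936, -0.0], [0.936, 0.353, -0.0], [0.0, -0.0, -1.0]]
contact_force: [0.5, 0.4, -3.7]
gripper_width: 51.4
```

{"fn": "arm_command", "kwargs": {
  "deltas": [
    [0,-0.0004,0.0025,0.0005,0,0,0],
    [0,0,0.0025,0,0,0,0],
    [0,0,0.001,0,0,0,0],
    [0,0,0,0,0,0,0]
  ]
}}

```text
clock: 11.58
tool_pos: [504.1, 190.2, 83.4]
tool_rot: [[-0.353, 0.936, -0.001], [0.936, 0.353, -0.0], [-0.0, -0.001, -1.0]]
contact_force: [-0.1, 0.2, -2.9]
gripper_width: 51.0
```

```bash
python3 - <<'E'
from h import *
st(); plan([504.5,190.4,81],110.7)
E
```

```text
t 11.57 tcp [504.1 190.2  83.4] yawx 110.7 tilt [-0.0006 -0.0002] q [-38.   30.7  17.3 114.9 -14.7  36.5   9.6] F [-0.1  0.2 -2.9] M [-0.01  0.03  0.  ] w 51.0
total d [0.     0.0004 0.0024] w [-0.0007  0.     -0.0003] rows 1
```

{"fn": "arm_command", "kwargs": {
  "deltas": [
    [0,0.0003,0.001,-0.0007,0,0,0],
    [0,0,0.001,0,0,0,0],
    [0,0,0.0005,0,0,0,0],
    [0,0,0.0005,0,0,0,0]
  ]
}}

```text
clock: 12.08
tool_pos: [504.5, 190.5, 80.8]
tool_rot: [[-0.353, 0.936, 0.0], [0.936, 0.353, 0.0], [0.0, 0.0, -1.0]]
contact_force: [-1.5, -1.8, 6.4]
gripper_width: 51.2
```

The bottle is on the floor: TCP 80.8, and the upward force has gone positive. Releasing it now.

{"fn": "arm_command", "kwargs": {
  "deltas": [
    [0,0,0,0,0,0,70],
    [0,0,0,0,0,0,100],
    [0,0,0,0,0,0,100],
    [0,0,0,0,0,0,100]
  ]
}}

```text
clock: 12.58
tool_pos: [505.7, 190.9, 81.6]
tool_rot: [[-0.353, 0.936, 0.003], [0.936, 0.353, 0.002], [0.0, 0.003, -1.0]]
contact_force: [0.2, 0.2, 0.7]
gripper_width: 85.8
```

{"fn": "arm_command", "kwargs": {
  "deltas": [
    [0,0,-0.01,0,0,0,100],
    [0,0,-0.03,0,0,0,100],
    [0,0,-0.04,0,0,0,100],
    [0,0,-0.04,0,0,0,100],
    [0,0,0,0,0,0,100]
  ]
}}

```text
clock: 13.2
tool_pos: [505.7, 190.5, 207.4]
tool_rot: [[-0.353, 0.936, 0.004], [0.936, 0.353, 0.002], [0.0, 0.004, -1.0]]
contact_force: [0.4, 0.1, -0.2]
gripper_width: 85.5
```

```bash
python3 - <<'E'
from look import *
p,d,i,P=look('w4','x',503,190,[86,120],[96,132],50)
p,d=viewer.camera('scene'); cv2.imwrite('pics/s4.png',cv2.resize(p[150:270,220:340],None,fx=4,fy=4))
plan([503.5,190.5,190],171)
E
```

```text
t 13.2 tcp [505.7 190.5 207.4] yawx 110.6 tilt [0.0037 0.0018] q [-41.8  19.7  21.5 111.1  -9.2  50.6   5. ] F [ 0.4  0.1 -0.2] M [-0.03 -0.02 -0.01] w 85.5
86 96 1275 (array([503.6, 190.2]), array([52.1, 51.3]), 20.4) 90.51036293272227
120 132 2161 (array([503.7, 190.3]), array([41.2, 40.1]), 13.3) 126.79717838709166
total d [ 0.0006 -0.      0.0142] w [-1.8000e-03 -7.0000e-04 -1.0532e+00] rows 6
```

View pics/s4.png

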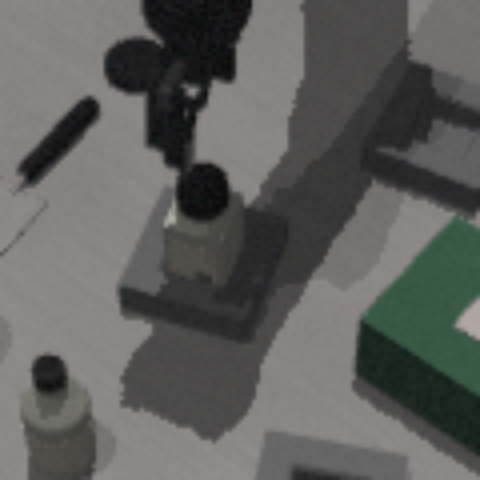

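The scene picture (cap at 203,190) shows the bottle seated upright in the rightmost holder. The top heights rose by exactly 8 mm compared with the counter, so it is home. Now I'll turn the gripper back to get room for the clockwise screw.

{"fn": "arm_command", "kwargs": {
  "deltas": [
    [0,0,0,0,0,-0.17,100],
    [0,0,0,0,0,-0.17,100],
    [0,0,0,0,0,-0.17,100],
    [0,0,0,0,0,-0.17,100],
    [0,0,0,0,0,-0.17,100],
    [0,0,0,0,0,-0.17,100],
    [0,0,0,0,0,-0.17,100],
    [0,0,0,0,0,0,100]
  ]
}}

```text
clock: 14.3
tool_pos: [496.1, 187.1, 192.3]
tool_rot: [[-1.0, -0.018, -0.023], [-0.017, 1.0, -0.011], [0.023, -0.011, -1.0]]
contact_force: [0.8, -1.1, 0.6]
gripper_width: 85.5
```

```bash
python3 - <<'E'
from h import *
st(); plan([504.3,190.4,160],180)
E
```

```text
t 14.3 tcp [496.1 187.1 192.3] yawx -179.0 tilt [-0.0232 -0.0113] q [-30.   20.2   6.9 111.2  -3.   50.3  69.5] F [ 0.8 -1.1  0.6] M [ 0.05 -0.02  0.01] w 85.5
total d [-0.009   0.0035  0.0321] w [-0.0111 -0.0233  0.0174] rows 1
```

{"fn": "arm_command", "kwargs": {
  "deltas": [
    [-0.0045,0.0018,0.012,-0.0111,-0.0233,0.0174,100],
    [-0.0045,0.0018,0.01,0,0,0,100],
    [0,0,0.01,0,0,0,100],
    [0,0,0,0,0,0,100]
  ]
}}

```text
clock: 14.8
tool_pos: [503.8, 190.1, 156.5]
tool_rot: [[-1.0, 0.009, -0.004], [0.009, 1.0, -0.002], [0.004, -0.002, -1.0]]
contact_force: [0.3, -0.2, -0.4]
gripper_width: 85.4
```

```bash
python3 - <<'E'
from h import *
st(); plan([504.3,190.4,122],180)
E
```

```text
t 14.8 tcp [503.8 190.1 156.5] yawx 179.5 tilt [-0.0043 -0.0022] q [-29.9  23.3   6.9 112.3  -3.9  44.8  68.8] F [ 0.3 -0.2 -0.4] M [ 0.   -0.01 -0.02] w 85.4
total d [-0.0006  0.0003  0.0345] w [-0.0022 -0.0042 -0.0085] rows 1
```

{"fn": "arm_command", "kwargs": {
  "deltas": [
    [-0.0005,0.0003,0.012,-0.0022,-0.0042,0,100],
    [0,0,0.011,0,0,0,100],
    [0,0,0.007,0,0,0,100],
    [0,0,0,0,0,0,100]
  ]
}}

```text
clock: 15.3
tool_pos: [504.2, 190.5, 124.4]
tool_rot: [[-1.0, 0.009, 0.0], [0.009, 1.0, 0.0], [-0.0, 0.0, -1.0]]
contact_force: [0.3, 0.6, 0.4]
gripper_width: 85.4
```

```bash
python3 - <<'E'
from h import *
st(); plan([504.3,190.4,122],180)
E
```

```text
t 15.3 tcp [504.2 190.5 124.4] yawx 179.5 tilt [0.     0.0001] q [-29.5  26.1   6.6 113.4  -4.4  40.7  69.2] F [0.3 0.6 0.4] M [-0.06 -0.04 -0.02] w 85.4
total d [-0.0001 -0.0001  0.0024] w [ 0.0001  0.     -0.0089] rows 1
```

{"fn": "arm_command", "kwargs": {
  "deltas": [
    [0,0,0.0024,0,0,0,100],
    [0,0,0,0,0,0,0],
    [0,0,0,0,0,0,0],
    [0,0,0,0,0,0,0],
    [0,0,0,0,0,0,0],
    [0,0,0,0,0,0,0]
  ],
  "force": 60
}}

```text
clock: 16.05
tool_pos: [504.8, 190.5, 122.9]
tool_rot: [[-1.0, 0.009, 0.001], [0.009, 1.0, 0.001], [-0.001, 0.001, -1.0]]
contact_force: [0.1, -0.2, -0.7]
gripper_width: 38.3
```

```bash
python3 - <<'E'
from h import *
st(); plan([504.3,190.4,122],180)
E
```

```text
t 16.05 tcp [504.8 190.5 122.9] yawx 179.5 tilt [0.0015 0.0006] q [-29.5  26.2   6.5 113.5  -4.5  40.4  69.2] F [ 0.1 -0.2 -0.7] M [-0.03 -0.01 -0.01] w 38.3
total d [ 0.0005 -0.0001  0.0009] w [ 0.0006  0.0015 -0.0092] rows 1
```

{"fn": "arm_command", "kwargs": {
  "deltas": [
    [0,0,0,0,0,0.06,0],
    [0,0,0,0,0,0.06,0],
    [0,0,0,0,0,0.06,0],
    [0,0,0,0,0,0.06,0]
  ]
}}

```text
clock: 16.55
tool_pos: [504.6, 190.8, 122.9]
tool_rot: [[-0.967, 0.254, 0.001], [0.254, 0.967, 0.001], [-0.001, 0.001, -1.0]]
contact_force: [-0.5, -0.5, 0.3]
gripper_width: 38.2
```

```bash
python3 - <<'E'
from h import *
st(); plan([504.8,190.5,122.9],90)
E
```

```text
t 16.55 tcp [504.6 190.8 122.9] yawx 165.3 tilt [0.0011 0.0011] q [-32.3  26.3  10.  113.7  -6.9  40.5  57.2] F [-0.5 -0.5  0.3] M [-0.03  0.05  0.01] w 38.2
total d [-0.0003 -0.0002 -0.    ] w [ 1.7000e-03 -2.0000e-04  1.3144e+00] rows 8
```

{"fn": "arm_command", "kwargs": {
  "deltas": [
    [0,0,0,0.0017,0,0.06,0],
    [0,0,0,0,0,0.06,0],
    [0,0,0,0,0,0.06,0],
    [0,0,0,0,0,0.06,0]
  ]
}}

```text
clock: 17.05
tool_pos: [504.6, 190.9, 122.9]
tool_rot: [[-0.876, 0.483, 0.001], [0.483, 0.876, -0.001], [-0.001, -0.0, -1.0]]
contact_force: [0.7, -0.4, 0.5]
gripper_width: 38.6
```

```bash
python3 - <<'E'
from h import *
st(); plan([504.8,190.5,122.9],90)
E
```

```text
t 17.05 tcp [504.6 190.9 122.9] yawx 151.1 tilt [ 0.0009 -0.0005] q [-35.2  26.5  13.6 113.8  -9.2  40.6  45.1] F [ 0.7 -0.4  0.5] M [-0.02  0.03 -0.02] w 38.6
total d [-0.0004 -0.0003 -0.    ] w [6.000e-04 1.000e-03 1.067e+00] rows 6
```

{"fn": "arm_command", "kwargs": {
  "deltas": [
    [0,0,0,0,0,0.05,0],
    [0,0,0,0,0,0.05,0]
  ]
}}

```text
clock: 17.3
tool_pos: [504.7, 190.9, 122.9]
tool_rot: [[-0.821, 0.57, 0.001], [0.57, 0.821, -0.001], [-0.001, 0.0, -1.0]]
contact_force: [-0.6, 0.3, -0.6]
gripper_width: 38.4
```

```bash
python3 -c "
from h import *
st()"
```

```text
t 17.3 tcp [504.7 190.9 122.9] yawx 145.2 tilt [ 0.0011 -0.0006] q [-36.4  26.6  15.1 113.9 -10.2  40.7  40.1] F [-0.6  0.3 -0.6] M [-0.08 -0.04  0.01] w 38.4
```

{"fn": "arm_command", "kwargs": {
  "deltas": [
    [0,0,0,0,0,0.05,0],
    [0,0,0,0,0,0.05,0]
  ]
}}

```text
clock: 17.55
tool_pos: [504.7, 190.9, 122.9]
tool_rot: [[-0.758, 0.652, 0.001], [0.652, 0.758, -0.001], [-0.001, 0.0, -1.0]]
contact_force: [-1.0, -0.3, -0.4]
gripper_width: 38.4
```

```bash
python3 -c "
from h import *
st()"
```

```text
t 17.55 tcp [504.7 190.9 122.9] yawx 139.3 tilt [ 0.0013 -0.0008] q [-37.6  26.7  16.5 114.  -11.2  40.8  35.1] F [-1.  -0.3 -0.4] M [-0.04  0.02 -0.01] w 38.4
```

```bash
sed -i "s/'w',round/'tq',np.round(s['joint_torque'],2),'w',round/" h.py; cat > m.sh <<'E'
python3 -c "
from h import *
s=bot.read_state(); r=s['tool_rot']; print('t',round(s['clock'],2),'yaw',round(np.degrees(np.arctan2(r[1,0],r[0,0])),1),'M',np.round(s['wrist_torque'],2),'tq7',np.round(s['joint_torque'],2)[-1],'F',np.round(s['contact_force'],1),np.round(s['tool_pos'],1))"
E
bash m.sh
```

```text
t 17.55 yaw 139.3 M [-0.04  0.02 -0.01] tq7 0.33 F [-1.  -0.3 -0.4] [504.7 190.9 122.9]
```

{"fn": "arm_command", "kwargs": {
  "deltas": [
    [0,0,0,0,0,0.05,0],
    [0,0,0,0,0,0.05,0]
  ]
}}

```text
clock: 17.8
tool_pos: [504.7, 190.9, 122.9]
tool_rot: [[-0.687, 0.726, 0.001], [0.726, 0.687, -0.001], [-0.002, 0.001, -1.0]]
contact_force: [-0.6, 0.0, -0.6]
gripper_width: 38.2
```

```bash
bash m.sh
```

```text
t 17.8 yaw 133.4 M [-0.1  -0.02  0.03] tq7 0.33 F [-0.6  0.  -0.6] [504.7 190.9 122.9]
```

{"fn": "arm_command", "kwargs": {
  "deltas": [
    [0,0,0,0,0,0.05,0],
    [0,0,0,0,0,0.05,0]
  ]
}}

```text
clock: 18.05
tool_pos: [504.8, 190.8, 122.9]
tool_rot: [[-0.609, 0.793, 0.002], [0.793, 0.609, -0.001], [-0.002, 0.001, -1.0]]
contact_force: [-1.0, -0.4, -0.2]
gripper_width: 38.4
```

```bash
bash m.sh
```

```text
t 18.05 yaw 127.5 M [-0.1   0.02  0.02] tq7 0.33 F [-1.  -0.4 -0.2] [504.8 190.8 122.9]
```

{"fn": "arm_command", "kwargs": {
  "deltas": [
    [0,0,0,0.001,0.001,0.05,0],
    [0,0,0,0,0,0.05,0]
  ]
}}

```text
clock: 18.3
tool_pos: [504.9, 190.9, 122.9]
tool_rot: [[-0.524, 0.852, 0.001], [0.852, 0.524, -0.001], [-0.001, 0.0, -1.0]]
contact_force: [-0.7, -1.0, 0.1]
gripper_width: 38.3
```

```bash
bash m.sh
```

```text
t 18.3 yaw 121.6 M [-0.07  0.05  0.05] tq7 0.33 F [-0.7 -1.   0.1] [504.9 190.9 122.9]
```

{"fn": "arm_command", "kwargs": {
  "deltas": [
    [0,0,0,0,0,0.05,0],
    [0,0,0,0,0,0.05,0]
  ]
}}

```text
clock: 18.55
tool_pos: [504.9, 190.8, 122.9]
tool_rot: [[-0.434, 0.901, 0.001], [0.901, 0.434, -0.001], [-0.001, 0.0, -1.0]]
contact_force: [0.7, -1.0, -0.4]
gripper_width: 38.1
```

```bash
bash m.sh
```

```text
t 18.55 yaw 115.7 M [-0.02 -0.    0.05] tq7 0.33 F [ 0.7 -1.  -0.4] [504.9 190.8 122.9]
```

{"fn": "arm_command", "kwargs": {
  "deltas": [
    [0,0,0,0,0,0.05,0],
    [0,0,0,0,0,0.05,0]
  ]
}}

```text
clock: 18.8
tool_pos: [504.9, 190.8, 122.9]
tool_rot: [[-0.339, 0.941, 0.001], [0.941, 0.339, -0.001], [-0.001, 0.0, -1.0]]
contact_force: [0.3, 0.4, -0.3]
gripper_width: 37.8
```

```bash
bash m.sh
```

```text
t 18.8 yaw 109.8 M [-0.03 -0.01  0.07] tq7 0.33 F [ 0.3  0.4 -0.3] [504.9 190.8 122.9]
```

{"fn": "arm_command", "kwargs": {
  "deltas": [
    [0,0,0,0,0,0.05,0],
    [0,0,0,0,0,0.05,0]
  ]
}}

```text
clock: 19.05
tool_pos: [505.2, 190.6, 123.0]
tool_rot: [[-0.241, 0.971, 0.002], [0.971, 0.241, -0.002], [-0.002, 0.001, -1.0]]
contact_force: [1.3, -0.9, -2.5]
gripper_width: 38.3
```

```bash
bash m.sh
```

```text
t 19.05 yaw 104.0 M [-0.28 -0.39  0.35] tq7 0.1 F [ 1.3 -0.9 -2.5] [505.2 190.6 123. ]
```

It bit: Mz jumped from 0.07 to 0.35 between yaw 110 and 104. From here I'll take single small steps.

{"fn": "arm_command", "kwargs": {
  "deltas": [
    [0,0,0,0,0,0.04,0]
  ]
}}

```text
clock: 19.18
tool_pos: [505.2, 190.6, 122.9]
tool_rot: [[-0.202, 0.979, 0.002], [0.979, 0.202, -0.002], [-0.002, 0.001, -1.0]]
contact_force: [-0.1, -0.8, -0.6]
gripper_width: 38.3
```

```bash
bash m.sh
```

```text
t 19.18 yaw 101.6 M [-0.11 -0.09  0.37] tq7 -0.12 F [-0.1 -0.8 -0.6] [505.2 190.6 122.9]
```

{"fn": "arm_command", "kwargs": {
  "deltas": [
    [0,0,0,0,0,0.04,0]
  ]
}}

```text
clock: 19.3
tool_pos: [505.2, 190.5, 122.9]
tool_rot: [[-0.161, 0.987, 0.002], [0.987, 0.161, -0.002], [-0.003, 0.002, -1.0]]
contact_force: [-0.1, -0.6, -0.4]
gripper_width: 38.4
```

```bash
bash m.sh
```

```text
t 19.3 yaw 99.3 M [-0.18 -0.13  0.4 ] tq7 -0.11 F [-0.1 -0.6 -0.4] [505.2 190.5 122.9]
```

{"fn": "arm_command", "kwargs": {
  "deltas": [
    [0,0,0,0,0,0.05,0]
  ]
}}

```text
clock: 19.42
tool_pos: [505.3, 190.6, 122.9]
tool_rot: [[-0.11, 0.994, 0.002], [0.994, 0.11, -0.002], [-0.003, 0.002, -1.0]]
contact_force: [-0.3, -1.1, -0.1]
gripper_width: 38.3
```

```bash
bash m.sh
```

```text
t 19.43 yaw 96.3 M [-0.2  -0.11  0.47] tq7 -0.05 F [-0.3 -1.1 -0.1] [505.3 190.6 122.9]
```

{"fn": "arm_command", "kwargs": {
  "deltas": [
    [0,0,0,0.002,0.003,0.05,0]
  ]
}}

```text
clock: 19.55
tool_pos: [505.3, 190.5, 122.9]
tool_rot: [[-0.059, 0.998, -0.0], [0.998, 0.059, 0.0], [0.0, -0.0, -1.0]]
contact_force: [0.2, -1.3, -0.5]
gripper_width: 38.6
```

```bash
bash m.sh
```

```text
t 19.55 yaw 93.4 M [-0.28 -0.16  0.46] tq7 -0.15 F [ 0.2 -1.3 -0.5] [505.3 190.5 122.9]
```

{"fn": "arm_command", "kwargs": {
  "deltas": [
    [0,0,0,0,0,0.06,0]
  ]
}}

```text
clock: 19.68
tool_pos: [505.3, 190.5, 122.9]
tool_rot: [[0.003, 1.0, 0.0], [1.0, -0.003, -0.0], [-0.0, 0.0, -1.0]]
contact_force: [0.0, -0.6, 0.3]
gripper_width: 38.2
```

```bash
bash m.sh
```

```text
t 19.68 yaw 89.8 M [-0.22 -0.08  0.49] tq7 -0.04 F [ 0.  -0.6  0.3] [505.3 190.5 122.9]
```

{"fn": "arm_command", "kwargs": {
  "deltas": [
    [0,0,0,0,0,0,0],
    [0,0,0,0,0,0,0]
  ]
}}

```text
clock: 19.92
tool_pos: [505.3, 190.5, 122.9]
tool_rot: [[0.002, 1.0, 0.0], [1.0, -0.002, -0.001], [-0.001, 0.0, -1.0]]
contact_force: [0.2, -0.5, -0.8]
gripper_width: 38.5
```

```bash
bash m.sh
```

```text
t 19.93 yaw 89.9 M [-0.22 -0.15  0.27] tq7 -0.29 F [ 0.2 -0.5 -0.8] [505.3 190.5 122.9]
```

Torque was 0.49 N m, about 0.24 rad past the bite, and the turned angle agrees at 14 degrees. Letting go now.

{"fn": "arm_command", "kwargs": {
  "deltas": [
    [0,0,0,0,0,0,70],
    [0,0,0,0,0,0,100],
    [0,0,0,0,0,0,100],
    [0,0,0,0,0,0,100]
  ]
}}

```text
clock: 20.42
tool_pos: [505.3, 191.1, 123.1]
tool_rot: [[0.004, 1.0, 0.0], [1.0, -0.004, 0.001], [0.001, 0.0, -1.0]]
contact_force: [0.2, -0.4, 0.2]
gripper_width: 85.6
```

{"fn": "arm_command", "kwargs": {
  "deltas": [
    [0,0,-0.01,0,0,0,100],
    [0,0,-0.03,0,0,0,100],
    [0,0,-0.04,0,0,0,100],
    [0,0,-0.02,0,0,0,100],
    [0,0,0,0,0,0,100],
    [0,0,0,0,0,0,100]
  ]
}}

```text
clock: 21.18
tool_pos: [505.3, 190.7, 227.9]
tool_rot: [[0.005, 1.0, 0.0], [1.0, -0.005, 0.002], [0.002, 0.0, -1.0]]
contact_force: [0.2, -0.2, -0.1]
gripper_width: 85.4
```

```bash
python3 - <<'E'
from look import *
p,d,i,P=look('w5','x',503,190,[86,120],[96,132],50)
p,d=viewer.camera('scene'); cv2.imwrite('pics/s5.png',p)
q,_=viewer.camera('top')
for n in ['bottle','tinter','mixing_cup','paint_can','scraper','spare_lid','funnel']:
    print(n,[(np.round(b['xyz']).tolist(),round(b['p'],2)) for b in viewer.boxes_of('top',n)][:2])
E
```

```text
t 21.18 tcp [505.3 190.7 227.9] yawx 89.7 tilt [0.0004 0.0017] q [-51.6  19.4  33.6 110.6 -13.3  53.8 -11.8] F [ 0.2 -0.2 -0.1] M [-0.01 -0.01  0.02] tq [ 4.000e-02 -3.894e+01  5.240e+00 -2.298e+01  1.000e-02 -1.000e-02
 -0.000e+00] w 85.4
86 96 1123 (array([503.8, 190.3]), array([51.8, 51.2]), 17.3) 90.5108518661313
120 132 1831 (array([504.2, 190.7]), array([40. , 40.8]), 89.0) 126.75483475572915
bottle []
tinter [([696.0, 216.0, 84.0], 0.54)]
mixing_cup [([709.0, 67.0, 34.0], 0.58), ([371.0, -13.0, 13.0], 0.29)]
paint_can [([698.0, -97.0, 92.0], 0.92)]
scraper [([566.0, 5.0, 2.0], 0.85)]
spare_lid [([371.0, -13.0, 11.0], 0.59)]
funnel []
```

View pics/s5.png

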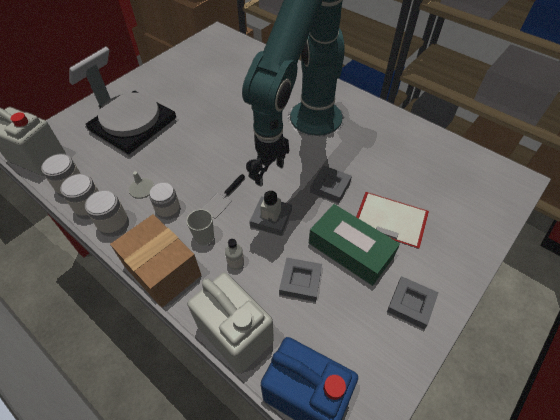

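The picture shows the bottle upright in its holder at pixel (270,210), with the gripper clear and the other things where they were. Handing in.

```bash
python3 -c "
from rig import bot
print(bot.job_done())"
```

```text
the job is handed in; nothing more can be done
None
```

The hardener bottle now stands upright in the pocket of the rightmost holder, at about (504, 190) mm. Its cap is screwed snug and the job is handed in; no verdict was reported.

- **Placing:** I eased the bottle down in steps of 3 mm or less, and the last upward force reading was about 6 N. Its top surfaces then read 8 mm higher than on the counter, which matches the pocket floor. After the screwing it still measured within about 1 mm of the measured holder centre.
- **Cap:** The bite came after about 1.3 rad of turning, when the torque rose from 0.07 to 0.35 N m. I went on to about 0.49 N m, which is about 0.24 rad (14 degrees) past the bite. The turned angle agrees, at 0.24 to 0.29 rad.
- **Final state:** The gripper is open and about 100 mm above its grip on the cap, with no contact force. The clock stood at 21 s when the pictures were taken.

**Last checks:**
- **Bottle turn:** It turned about 3 degrees within the pocket's play when the cap bit, as expected.
- **Other things:** The tinter, cup, tin, scraper and lid were found again within about 5 mm of where they started. The network did not report the funnel in the last top picture, but it looks unmoved in the scene view. The network also missed the bottle there, so its final pose comes from the wrist camera.
- **Collar:** I did not measure its drop, so "snug" rests on torque and angle alone.

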